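Start the dispersion unit at its key box

ROBOT

A 7-joint arm with a two-finger parallel gripper is mounted at the origin on a cart in front of the work surface, level with it; the furniture and walls round the work are solid. World frame = base frame: x ahead of the robot, y to its left, z up, the work surface at z = 0. Lengths are in m, angles in rad, forces in N, time in s.
With the tool pointing down it reaches from about 0.425 to 0.925 m from the base axis. Payload 6.8 kg.
Tool frame: the origin (TCP) lies midway between the tips of the shut fingers; the grasp point (between the pads) lies 19 mm behind it; z points along the fingers, y is the line along which they close (so a half turn about z gives the same grasp; the last joint's range is limited). The gripper opens to 85 mm and grips with 20 to 120 N. Pads are 22 mm wide; open, the fingers measure 114 mm over their backs; the gripper's body (76 mm by 85 mm) begins 54 mm behind the grasp point. The pads swing forward as they close: fully open they stand 13 mm farther back than shut.
Start: joints at [-1.404, 0.477, 0.022, 1.555, -0.011, 1.109, -0.083], TCP at [0.183, 0.65, 0.231] pointing down, gripper open.
Joint ranges: [-2.96, 2.96], [-0.34, 2.1], [-1.41, 1.46], [0.24, 2.44], [-1.37, 4.51], [0.17, 1.92], [-2.96, 2.96]. Speed limits (rad/s): [2.39, 2.39, 3.14, 3.14, 3.14, 3.14, 3.14].

INTERFACE

Orientations are given as a unit quaternion [w, x, y, z].
In Python, from station import bot, imaging gives the robot as it stands.
- The arm moves only by the tool move_arm, never from a script. Its argument "commands" is a list that holds one entry, the list of rows, each a list of 7 numbers: the shift along the tool's x, y, z in m, then the turn, a rotation vector about the tool's x, y, z in degrees, then the finger opening in m, from 0 to 0.0854. In form: [[[x, y, z, rx, ry, rz, grip], ...]]. A call has 1 to 20 rows; each row shifts and turns the commanded pose from where the row before left it, along the tool's axes as they then stand; what a row does not reach is not made up. A row lasts 1/8 s, in which the tool goes at most 62.5 mm and 10.7 degrees, less where a joint would pass 70% of its speed; a pose out of reach is approached as far as the arm can. A call is refused whole if a number of a shift passes 0.0625 or a number of a turn 10.7, either way. A call with a gripper value outside its range is refused whole. The fingers move at their own pace and stop on an object; "squeeze" is the grip in N (left out, the last holds). Time passes only in rows, so rows that do not move let the fingers close. It gives the time, the measured TCP pose, the force, the opening and the grip force at its end, in the units of the state.
- bot.get_obs(): the state, without advancing time (a new reading comes with each control period).
- imaging.read_camera(name): name is "side" or "top" or "wrist"; returns the picture (420x560x3 uint8, red, green, blue); there is no depth.
- imaging.calibration(name): a dict with "intrinsics" (3x3 intrinsics, pixels), "k1" (the pictures are not rectified: a ray, as slopes to the right and down, at radius r is drawn at 1 + k1 r^2 times it, then the intrinsics apply), "extrinsics" (4x4, takes a point from camera to world coordinates); the wrist camera has in their place "mount" (4x4, takes a point from camera to tool coordinates, whose origin is the TCP and whose axes are the flange's). Camera axes: x right, y down, z forward; pixel columns grow to the right and rows downward; lengths in m; the calibration is good to about 2 mm. A picture is of the moment at which its call begins: read the wrist's pose just before it. calibration takes no time and is no camera call.
- bot.hand_in(): hands the job in; it is judged then, once.
The state is a dict: "t": time; "q": joint angles; "joint_vel": joint speeds; "joint_torque": joint torques, N m; "eef_pos": TCP position; "tool_rot": TCP orientation; "contact_force": force on the tool from outside, world axes, zero at the start; "torque": the same for the moment, N m; "gripper_width": opening from 0.0 (shut) to 1.0 (fully open); "grasp_force": force on a finger pad.
Only numpy, scipy, OpenCV 4.12 (cv2) and the standard library are available. Lean on these libraries where they do the work, as an engineer would, in place of code of your own. Each camera call takes 0.05 s, during which the arm holds its last target. There are 200 camera calls.

TASK

Start the sample dispersion unit at its grey four-key control box with the closed fingertips: press the big round key fully down so that it stays down, then press the square key fully down so that it stays down, and only then press the long bar key fully down and keep it pressed: the program finishes while the fingers still hold the bar key down. Do not press the small round key (it drains the bath), and nothing is to be picked up: leave the vial, the glass cell, the dropper bottle and the beaker standing where they are.

Things in the scene. Friction and masses are not known exactly. Their poses are not given: they have to be found in the camera images.
- control_box: grey control box fixed to the worktop, 220 (x) x 200 (y) x 55 mm high, its own x pointing away from its front. Origin: centre of its underside. On its deck four black plates, 70 x 84 x 3 mm, carry one grey key each; the places are two by two, at x = -70 and +5 mm, y = +46 and -46 mm from the origin, and which key is in which place changes. Behind them, at x = +83 mm, the deck is a free strip on which a vial and a glass cell stand.
- round_key_top (a point): centre of the upper face of the big round key, a disc 34 mm across; z up, x and y parallel to the box's sides like those of control_box. At the start it stands 70 mm above the worktop, 12 mm above the black plate round it. It goes straight down 6 mm with about 3 N and stays where it is pushed, with no spring. It sits in any one of the four places on the box.
- square_key_top (a point): centre of the upper face of the square key, 30 x 30 mm; z up, x and y parallel to the box's sides like those of control_box. At the start it stands 70 mm above the worktop, 12 mm above the black plate round it. It goes straight down 6 mm with about 3 N and stays where it is pushed, with no spring. It sits in any one of the four places on the box.
- bar_key_top (a point): centre of the upper face of the long bar key, 18 (x) x 64 (y) mm; z up, x and y parallel to the box's sides like those of control_box. At the start it stands 70 mm above the worktop, 12 mm above the black plate round it. It goes straight down 6 mm against a spring, 1.5 N at first and 4.5 N fully down, and springs up when let go. It sits in any one of the four places on the box.
- small_key_top (a point): centre of the upper face of the small round key, 16 mm across; z up, x and y parallel to the box's sides like those of control_box. At the start it stands 70 mm above the worktop, 12 mm above the black plate round it. It is sprung like the bar key and must not be pressed. It sits in any one of the four places on the box.
- round_key (a joint): how far the big round key is down: 0 up (start), 0.006 m fully down
- square_key (a joint): how far the square key is down: 0 up (start), 0.006 m fully down
- bar_key (a joint): how far the bar key is down: 0 up (start), 0.006 m fully down
- small_key (a joint): how far the small round key is down: 0 up (start), 0.006 m fully down
- vial: glass vial with a dark cap, 24 mm across, 53 mm high, loose, standing on the box's rear strip, not to be moved. Origin: centre of its underside; z up along it.
- cell: clear glass cell, 13 x 30 x 45 mm high, loose, standing on the box's rear strip, not to be moved. Origin: centre of its underside; z up along it.
- bottle: brown dropper bottle with a black rubber bulb, 34 mm across, 102 mm high, loose, on the worktop to the left (+y) of the box, not to be moved. Origin: centre of its underside; z up along it.
- beaker: small clear beaker, 52 mm across, 56 mm high, loose, on the worktop to the right (-y) of the box, not to be moved. Origin: centre of its underside; z up along it.

How it is judged:
By the outcome, as a careful person would: the job done as asked, in the order asked, and still so for the second after the job is handed in, while the arm keeps its last pose, push and grip.
It also fails if it takes over 35 s, if anything falls off the work surface, if the arm or the gripper's body presses on something with over 40 N, if the wrist force passes 120 N, or if a joint passes its speed limit or range.

## Working session

There is one attempt and no reset: what is moved stays moved. The work goes in short steps, Python scripts to look and compute and a tool call to move; the robot and the scene stay as the last step left them, time stands still between calls to the robot, and variables do not carry over. Pictures are saved under pics/ and viewed, at most 10 in all, crops included, and the job is handed in when it is done.

Besides the shell and the picture viewer there is one more tool, called as name([rows], argument=value, ...), one row to a line, values as JSON. move_arm: Moves the arm, as the interface text tells. Its arguments: {"type":"object","properties":{"commands":{"type":"array","items":{"type":"array","items":{"type":"array","items":{"type":"number"}}}},"squeeze":{"type":"number"}},"required":["commands"]}

```bash
mkdir -p pics; cat > h.py <<'E'
import numpy as np,cv2
from station import bot,imaging
from scipy.spatial.transform import Rotation as R
def pose(o):
    q=o["tool_rot"];T=np.eye(4);T[:3,:3]=R.from_quat([q[1],q[2],q[3],q[0]]).as_matrix();T[:3,3]=o["eef_pos"];return T
def pt(name,u,v,z,T=None):
    c=imaging.calibration(name);K=np.array(c["intrinsics"]);k=c["k1"]
    E=np.array(c["extrinsics"]) if "extrinsics" in c else T@np.array(c["mount"])
    d=np.linalg.inv(K)@[u,v,1];s=d[:2].copy()
    for _ in range(20): s=d[:2]/(1+k*(s@s))
    r=E[:3,:3]@[s[0],s[1],1];o=E[:3,3];return o+r*(z-o[2])/r[2]
def snap(name,f):
    im=imaging.read_camera(name);cv2.imwrite("pics/"+f,im[:,:,::-1]);return im
E
python3 - <<'E'
from h import *
o=bot.get_obs();print(o["t"],o["eef_pos"],o["tool_rot"]);print(pose(o).round(3))
snap("top","top.png");snap("side","side.png")
E
```

```text
0.0 [0.18299383 0.64910312 0.23032194] [-6.08284315e-05  1.36952027e-01  9.90577255e-01 -9.17166552e-04]
[[-0.962  0.271 -0.     0.183]
 [ 0.271  0.962 -0.002  0.649]
 [-0.    -0.002 -1.     0.23 ]
 [ 0.     0.     0.     1.   ]]
```

View pics/top.png

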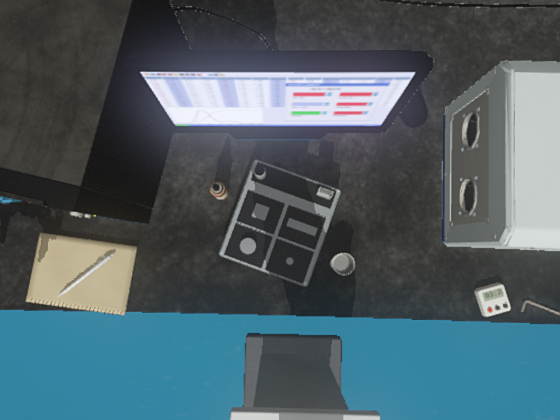

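View pics/side.png

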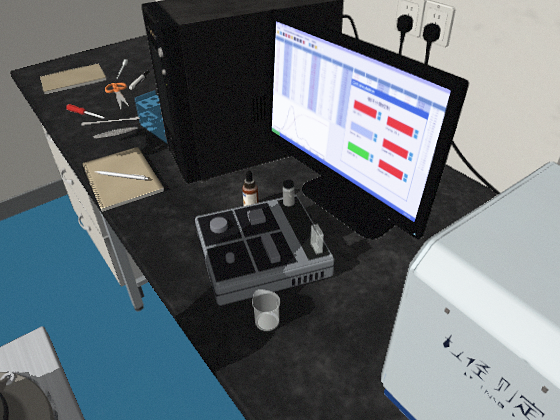

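The top picture shows the round key near (248,246), the square near (261,212), the bar near (302,227) and the small key near (290,262). The box is turned, and the monitor stands behind it. I'll enlarge the crop to read these more closely.

```bash
python3 - <<'E'
from h import *
im=cv2.imread("pics/top.png")[150:295,210:350]
cv2.imwrite("pics/crop.png",cv2.resize(im,None,fx=4,fy=4,interpolation=cv2.INTER_CUBIC))
P={}
for n,u,v in [("round",248,246),("square",261,212),("bar",302,227),("small",290,262)]:
    P[n]=pt("top",u,v,.07);print(n,P[n].round(4))
print(np.linalg.norm(P["round"]-P["square"]),np.linalg.norm(P["round"]-P["small"]),np.linalg.norm(P["bar"]-P["square"]))
E
```

```text
round [0.4987 0.1279 0.07  ]
square [0.5698 0.1032 0.07  ]
bar [0.5408 0.0172 0.07  ]
small [0.4682 0.0405 0.07  ]
0.07523029906302144 0.09265653070579044 0.09070341394963514
```

View pics/crop.png

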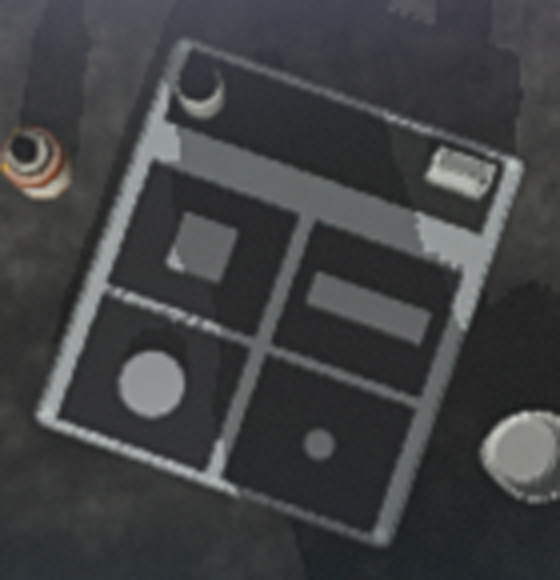

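The enlarged crop puts round, square, bar and small at (248,246), (261.5,212), (302.2,227.2) and (289.8,261.2). The spacings come out at 75 and 92 mm as specified, with a box yaw of about -19°. The tool's yaw nearly matches, so I'm going above the round key with the fingers shut.

move_arm([
  [[-0.0318,-0.0297,0.0043,0,0,0,0],[-0.0318,-0.0297,0.0043,0,0,0,0],[-0.0318,-0.0297,0.0043,0,0,0,0],[-0.0318,-0.0297,0.0043,0,0,0,0],[-0.0318,-0.0297,0.0043,0,0,0,0],[-0.0318,-0.0297,0.0043,0,0,0,0],[-0.0318,-0.0297,0.0043,0,0,0,0],[-0.0318,-0.0297,0.0043,0,0,0,0],[-0.0318,-0.0297,0.0043,0,0,0,0],[-0.0318,-0.0297,0.0043,0,0,0,0],[-0.0318,-0.0297,0.0043,0,0,0,0],[-0.0318,-0.0297,0.0043,0,0,0,0],[-0.0318,-0.0297,0.0043,0,0,0,0],[-0.0318,-0.0297,0.0043,0,0,0,0],[0,0,0,0,0,0,0],[0,0,0,0,0,0,0]],
])

```text
t: 2.1
eef_pos: [0.4983, 0.1292, 0.1708]
tool_rot: [-0.0, 0.137, 0.991, 0.0]
contact_force: [-0.4, 1.0, -0.2]
gripper_width: -0.0
grasp_force: 0.0
```

```bash
python3 - <<'E'
from h import *
o=bot.get_obs();T=pose(o);np.save("T.npy",T);print(o["t"],T.round(4));im=snap("wrist","w1.png")
E
```

```text
2.1 [[-9.625e-01  2.712e-01 -8.000e-04  4.983e-01]
 [ 2.712e-01  9.625e-01  2.000e-04  1.292e-01]
 [ 9.000e-04 -0.000e+00 -1.000e+00  1.708e-01]
 [ 0.000e+00  0.000e+00  0.000e+00  1.000e+00]]
```

View pics/w1.png

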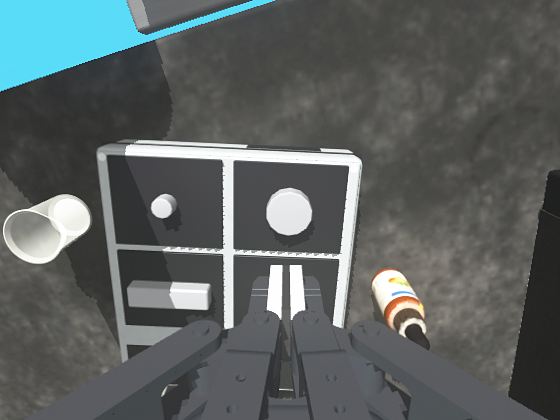

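In the wrist picture the round key's top is centred near (289,210), the small key at (163,205) and the bar at (169,293). The fingers hide the square key.

```bash
python3 - <<'E'
from h import *
T=np.load("T.npy")
im=cv2.imread("pics/w1.png")[130:350,90:370]
W={}
for n,u,v in [("round",289,210),("small",163,205),("bar",169,293)]:
    W[n]=pt("wrist",u,v,.07,T);print(n,W[n].round(4))
L={"round":(-70,46),"square":(5,46),"bar":(5,-46),"small":(-70,-46)}
def fit(P):
    A=np.array([complex(*L[n]) for n in P])/1000;B=np.array([complex(*P[n][:2]) for n in P])
    a=np.angle(((A-A.mean()).conj()*(B-B.mean())).sum());t=B.mean()-A.mean()*np.exp(1j*a)
    print(np.degrees(a),t,"resid mm",(abs(B-t-A*np.exp(1j*a))*1000).round(1))
    return {n:t+complex(*L[n])/1000*np.exp(1j*a) for n in L}
P={n:pt("top",u,v,.07) for n,u,v in [("round",248,246),("square",261.5,212),("bar",302.2,227.2),("small",289.8,261.2)]}
F=fit(P);print(F);G=fit(W);print(G)
for n in ["round","square","bar"]:
    m=(F[n]+G[n])/2;d=np.array([m.real,m.imag,.07])-T[:3,3];print(n,m.round(4),"tool shift",(T[:3,:3].T@d).round(4))
E
```

```text
round [0.4965 0.1325 0.07  ]
small [0.4684 0.047  0.07  ]
bar [0.5366 0.0244 0.07  ]
-18.987985039099424 (0.5504151738448371+0.06138015418908058j) resid mm [0.5 1.1 0.6 0.6]
{'round': np.complex128(0.4991911100661857+0.12765303921757964j), 'square': np.complex128(0.5701101220653649+0.10325029885793413j), 'bar': np.complex128(0.5401760938908664+0.01625631080560762j), 'small': np.complex128(0.4692570818916872+0.040659051165253146j)}
-18.549355085497034 (0.5480626746722856+0.06820246165431015j) resid mm [1.6 1.4 2.1]
{'round': np.complex128(0.4963327623766677+0.13408126077730326j), 'square': np.complex128(0.5674365104562459+0.11022215331210487j), 'bar': np.complex128(0.5381693386322692+0.023001555667822318j), 'small': np.complex128(0.46706559055269103+0.04686066313302069j)}
round (0.4978+0.1309j) tool shift [0.0009 0.0015 0.1008]
square (0.5688+0.1067j) tool shift [-0.074  -0.0025  0.1008]
bar (0.5392+0.0196j) tool shift [-0.0691 -0.0944  0.1008]
```

The two cameras agree within 7 mm, so the mean is good to about 4 mm, which is enough for keys this size. I'm pressing the round key in small steps and watching the force.

move_arm([
  [[0.001,0.0015,0.03,0,0,0,0],[0,0,0.03,0,0,0,0],[0,0,0.025,0,0,0,0],[0,0,0,0,0,0,0],[0,0,0.003,0,0,0,0],[0,0,0.003,0,0,0,0],[0,0,0.003,0,0,0,0],[0,0,0.003,0,0,0,0],[0,0,0.003,0,0,0,0],[0,0,0.002,0,0,0,0],[0,0,0.002,0,0,0,0],[0,0,0,0,0,0,0]],
])

```text
t: 3.65
eef_pos: [0.4982, 0.1303, 0.0669]
tool_rot: [-0.0, 0.137, 0.991, -0.0]
contact_force: [0.8, -0.4, -0.2]
gripper_width: 0.001
grasp_force: 0.0
```

move_arm([
  [[0,0,0.002,0,0,0,0],[0,0,0.001,0,0,0,0],[0,0,0.001,0,0,0,0],[0,0,0,0,0,0,0]],
])

```text
t: 4.15
eef_pos: [0.4984, 0.1304, 0.064]
tool_rot: [-0.0, 0.137, 0.991, 0.0]
contact_force: [-4.0, -1.7, 13.8]
gripper_width: 0.003
grasp_force: 6.8
```

```bash
python3 - <<'E'
from h import *
im=snap("side","s2.png")[180:310,180:350,::-1]
cv2.imwrite("pics/s2c.png",cv2.resize(im,None,fx=4.5,fy=4.5,interpolation=cv2.INTER_CUBIC))
E
```

```text
(no output)
```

View pics/s2c.png

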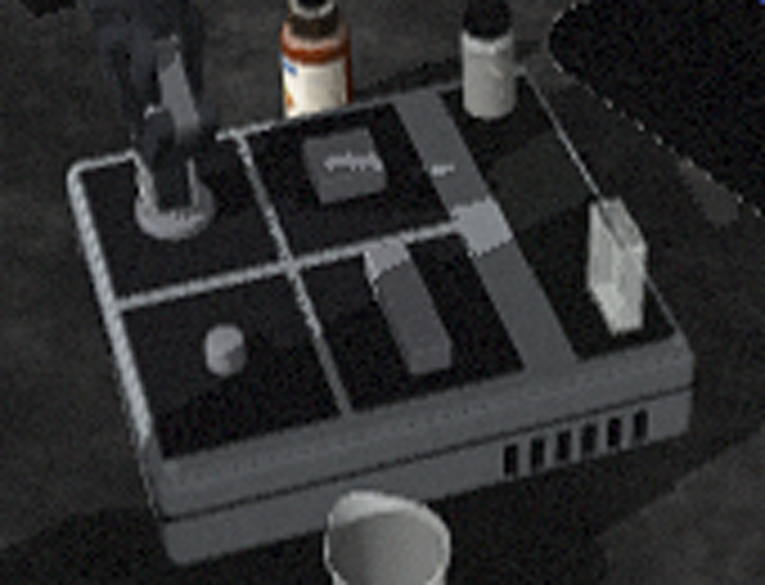

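The side view shows the tip centred on the sunken round key. With 13.8 N at z = 0.064 it is fully down against its stop. Next is the square key.

move_arm([
  [[0,0,0.0005,0,0,0,0],[0,0,-0.015,0,0,0,0],[0,0,-0.02,0,0,0,0],[-0.025,-0.0013,0,0,0,0,0],[-0.025,-0.0013,0,0,0,0,0],[-0.025,-0.0013,0,0,0,0,0],[0,0,0,0,0,0,0],[0,0,0.015,0,0,0,0],[0,0,0.006,0,0,0,0],[0,0,0.003,0,0,0,0],[0,0,0.003,0,0,0,0],[0,0,0.003,0,0,0,0],[0,0,0.002,0,0,0,0],[0,0,0.001,0,0,0,0],[0,0,0.001,0,0,0,0],[0,0,0.0005,0,0,0,0],[0,0,0,0,0,0,0]],
])

```text
t: 6.32
eef_pos: [0.5693, 0.1065, 0.064]
tool_rot: [-0.0, 0.137, 0.991, 0.0]
contact_force: [-5.2, 0.4, 11.4]
gripper_width: 0.001
grasp_force: 6.0
```

```bash
python3 - <<'E'
from h import *
im=snap("side","s3.png")[180:310,180:350,::-1]
cv2.imwrite("pics/s3c.png",cv2.resize(im,None,fx=4.5,fy=4.5,interpolation=cv2.INTER_CUBIC))
E
```

```text
(no output)
```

View pics/s3c.png

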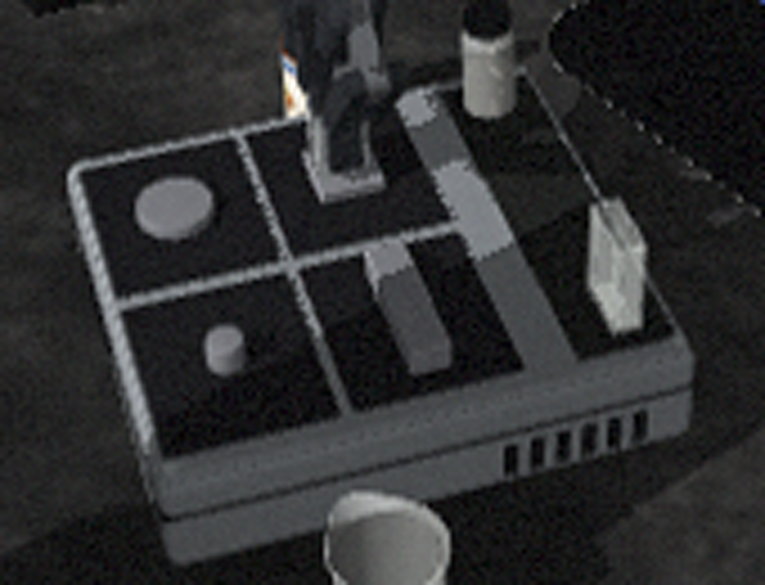

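Both keys are down: the round one stays flush, and the square one is at z = 0.064 with 11.4 N. Now the bar.

move_arm([
  [[0,0,0.0005,0,0,0,0],[0,0,-0.015,0,0,0,0],[0,0,-0.02,0,0,0,0],[0.0013,-0.023,0,0,0,0,0],[0.0013,-0.023,0,0,0,0,0],[0.0013,-0.023,0,0,0,0,0],[0.0013,-0.023,0,0,0,0,0],[0,0,0,0,0,0,0],[0,0,0.015,0,0,0,0],[0,0,0.006,0,0,0,0],[0,0,0.003,0,0,0,0],[0,0,0.003,0,0,0,0],[0,0,0.003,0,0,0,0],[0,0,0.002,0,0,0,0],[0,0,0.001,0,0,0,0],[0,0,0.001,0,0,0,0],[0,0,0.001,0,0,0,0],[0,0,0,0,0,0,0],[0,0,0,0,0,0,0]],
])

```text
t: 8.75
eef_pos: [0.5396, 0.0195, 0.0639]
tool_rot: [0.0, 0.137, 0.991, 0.0]
contact_force: [-4.8, 1.1, 16.3]
gripper_width: -0.0
grasp_force: 8.3
```

```bash
python3 - <<'E'
from h import *
im=snap("side","s4.png")[180:310,180:350,::-1]
cv2.imwrite("pics/s4c.png",cv2.resize(im,None,fx=4.5,fy=4.5,interpolation=cv2.INTER_CUBIC))
print(bot.get_obs()["contact_force"],bot.get_obs()["eef_pos"])
E
```

```text
[-4.86540126  1.77264334 16.29092855] [0.53960492 0.01950285 0.06389496]
```

View pics/s4c.png

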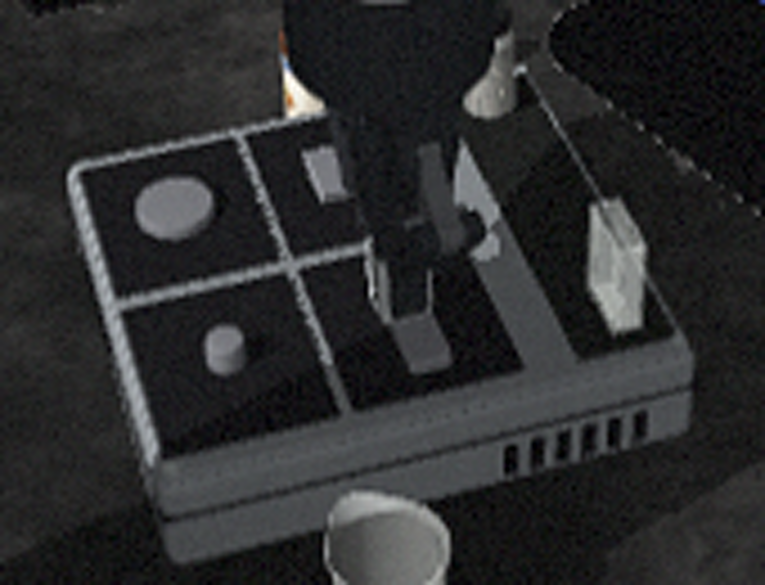

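The fingers hold the bar key down at z = 0.064 with 16 N. The round and square keys stay down, and the small key is untouched. Handing in.

```bash
python3 -c "
from station import bot
print(bot.hand_in())"
```

```text
the job is handed in; nothing more can be done
None
```

The job is handed in at about 9 s of the 35 s allowed: the round key, then the square key were pressed fully down and stay down, the fingers still hold the bar key fully down, and the small key and the loose items were not touched; the judge's result was not shown.

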